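Set the spool winder: carriage to its stop, splined key home and held down

ROBOT

A 7-joint arm with a two-finger parallel gripper is mounted at the origin on the work surface. World frame = base frame: x ahead of the robot, y to its left, z up, the work surface at z = 0. Lengths are in m, angles in rad, forces in N, time in s.
With the tool pointing down it reaches from about 0.425 to 0.875 m from the base axis. Payload 4.7 kg.
Tool frame: the origin (TCP) lies at the very end of the fingers, on their centre line; the grasp point (between the pads) lies 19 mm behind it; x points along the fingers, z is the direction in which the jaws open and shut, and the axes are right-handed (so a half turn about x gives the same grasp; the last joint's range is limited). The gripper opens to 87 mm and grips with 3 to 60 N. Pads are 19 mm wide; open, the fingers measure 117 mm over their backs; the gripper's body (75 mm by 190 mm) begins 51 mm behind the grasp point.
Start: joints at [-1.224, 0.321, -0.07, 1.45, 0.023, 1.371, -0.057], TCP at [0.212, 0.614, 0.223] pointing down, gripper open.
Joint ranges: [-2.86, 2.86], [-0.3, 2.09], [-1.38, 1.24], [0.06, 2.45], [-1.56, 4.7], [0.09, 2.05], [-2.69, 2.69]. Speed limits (rad/s): [2.57, 2.57, 3.14, 3.14, 3.14, 3.14, 3.14].

INTERFACE

Orientations are given as a rotation vector (axis times angle).
In Python, from bench import * gives the robot as it stands.
- The arm moves only by the shell command python3 -m handwheel 'ROWS' [OPENING] [FORCE]. ROWS is JSON, a list of rows, each an object with "xyz": the shift along the world's x, y, z in cm, a list of three; "angular": the turn, a rotation vector about the world's x, y, z in degrees, a list of three. A call has 1 to 5 rows; each row shifts and turns the pose as measured when the row begins; what a row does not reach is not made up. A row lasts 1/12 s, in which the tool goes at most 41.7 mm and 7.16 degrees, less where a joint would pass 70% of its speed; a pose out of reach is approached as far as the arm can. A call with a gripper value outside its range is refused whole. OPENING is the finger opening in cm, from 0 to 8.7, set as the call begins (- or left out, the last holds). The fingers move at their own pace and stop on an object; FORCE is the grip in N (left out, the last holds). Time passes only in rows, so rows that do not move let the fingers close. It gives the time, the measured TCP pose, the force and the opening at its end, in the units of the state.
- get_state(): the state, without advancing time (a new reading comes with each control period).
- get_image(name): name is "scene" or "top" or "wrist"; returns a dict with "pixels" (400x640x3 uint8, blue, green, red), "K" (3x3 intrinsics, pixels), "cam_to_world" (4x4, takes a point from camera to world coordinates). Camera axes: x right, y down, z forward; pixel columns grow to the right and rows downward; lengths in m; the calibration is good to about 2 mm. A picture is of the moment at which its call begins. There is no depth.
- close_job(): hands the job in, once; it reports no verdict.
The state is a dict: "time": time; "joint_positions": joint angles; "qd": joint speeds; "joint_torque": joint torques, N m; "position": TCP position; "tool_rot": TCP orientation; "ft_force": force on the tool from outside, world axes, zero at the start; "torque": the same for the moment, N m; "grip_width": opening from 0.0 (shut) to 1.0 (fully open).
Only numpy, scipy, OpenCV 4.12 (cv2) and the standard library are available. Lean on these libraries where they do the work, as an engineer would, in place of code of your own. Each camera call takes 0.05 s, during which the arm holds its last target.

TASK

First slide the spool winder's carriage along its rails all the way to the black stop block at its left end (as the robot sees it). Then take the red-handled splined key out of its wooden stand, turn it so that its cross-shaped stem meshes with the cross socket in the blue hub, and push it fully home against the spring until its collar sits on the hub. Finish while still gripping the key and keeping it pressed down; do not disturb the tape roll, the white jug or the marker.

Things in the scene. Friction and masses are not known exactly. Their poses are not given: they have to be found in the camera images.
- carriage (a joint): Travel of the winder's aluminium carriage on its rails (m): from 0 at the right (loading) end to 0.13 against the black stop block (with two upright steel pins, 64 mm high) at the left end; starts in the first half. It moves along +y of handle, with about 4 N of friction, and stays where it is left. Carriage plate top 26 mm above the table.
- handle (a point): Orange upright square post on the carriage, 18 x 18 mm, faces square to the frame's x and y, from 26 to 80 mm above the table; the point is on its axis at 60 mm. Frame y is the sliding direction towards the stop, z up. The hub's axis lies 85 mm from it along frame +x; the white spool round the hub is 100 mm across, its top 48 mm above the table.
- socket (a point): Mouth centre of the cross socket in the blue hub (48 x 48 mm, top 84 mm above the table), riding on the carriage. z up; the cross's four arms lie along frame +-x and +-y (the key fits every quarter turn). Cross 32 mm tip to tip, slots 11 mm wide, mouth edges rounded by 3 mm. The hub is braked (turns only above 0.3 N m). A yellow spring pad lies 16 mm below the mouth.
- clutch (a joint): How far the yellow spring pad in the socket is pressed down (m): 0 untouched, 0.010 with the key fully home, its collar on the hub. The spring pushes with about 4 N at 0 and 10 N at 0.010, and lifts the key by about 10 mm when it is let go.
- key_grip (a point): Centre of the key's red grip: block 42 mm long (frame x), 14 mm thick (y), 40 mm high (z, up). Under it a dark collar, 42 mm across, 6 mm thick; then a steel cross-shaped stem, 30 mm tip to tip, arms 9 mm thick along frame x and y, 26 mm long, foot 52 mm below this point. Fully home, this point is 26 mm above the socket's mouth. About 0.15 kg.
- key: The same splined key; origin at the centre of the stem's foot, z up through the grip, x along the grip's 42 mm. At the start it stands in the stand with its collar on the stand's top and some play.
- stand: Fixed wooden block 62 x 62 mm, 40 mm high, with a round hole of 35 mm, 32 mm deep, in which the key is parked. Origin at the centre of its underside.
- tape_mid (a point): Roll of tan tape lying flat, 90 mm outer diameter, 24 mm high; the point is its centre. Leave alone.
- jug_mid (a point): White plastic jug with cap, 84 mm in diameter, 190 mm high; the point is half-way up. Leave alone.
- marker_mid (a point): Black marker pen, 120 mm long (along x), 14 mm thick, lying on a notebook 10 mm thick; the point is its centre. Leave alone.

How it is judged:
On the way, in this order (a step that is already met when the one before it is completed fails the run):
1. the carriage is against its stop while the key is still parked (value of joint carriage above 0.126 m and distance of key from where it was at the start of the episode below 0.015 m), for 0.2 s.
2. the key is lifted clear out of its stand (height (world z) of key above 0.045 m), for 0.1 s.
3. the key is meshed in the socket and pressed home (horizontal distance between key and socket below 0.004 m and z of key in the frame of socket below -0.0235 m and value of joint clutch above 0.0075 m), for 0.3 s.
At the end, for the whole second after the job is handed in: The carriage is within 5 mm of its stop (joint above 0.125); the key stands upright (within 0.1 rad) in the socket, on its axis within 4 mm, its stem at least 23.5 of its 26 mm deep and the spring pad pressed by more than 7.5 mm; the key is at rest and the fingers are still gripping it (over 2 N) (all of step 3 and value of joint carriage above 0.125 m and angle between key's own z axis and vertical below 0.1 rad and contact force between the fingers and key above 2 N and linear speed of key below 0.02 m/s); the arm keeps its last pose, push and grip.
It fails at once if the tape roll was moved (distance of tape_mid from where it was at the start of the episode above 0.025 m).
It fails at once if the jug was moved (distance of jug_mid from where it was at the start of the episode above 0.025 m).
It fails at once if the marker was moved (distance of marker_mid from where it was at the start of the episode above 0.025 m).
It also fails if it takes over 48 s, if anything falls off the work surface, if the arm or the gripper's body presses on something with over 40 N, if the wrist force passes 120 N, or if a joint passes its speed limit or range.

## Working session

There is one attempt and no reset: what is moved stays moved. The work goes in short steps, Python scripts to look and compute and a shell command to move; the robot and the scene stay as the last step left them, time stands still between calls to the robot, and variables do not carry over. Pictures are saved under pics/ and viewed, and the job is handed in when it is done.

```bash
ls; mkdir -p pics; cat > h.py <<'E'
from bench import *
import numpy as np, cv2
def snap(n,f):
    im=get_image(n); cv2.imwrite('pics/'+f,im['pixels']); np.savez('pics/'+f[:-4],K=im['K'],T=im['cam_to_world']); return im
def ray(f,u,v,z):
    d=np.load('pics/'+f+'.npz'); r=np.linalg.inv(d['K'])@[u,v,1]; r=d['T'][:3,:3]@r; o=d['T'][:3,3]
    return (o+r*(z-o[2])/r[2]).round(4)
def proj(f,p):
    d=np.load('pics/'+f+'.npz'); q=np.linalg.inv(d['T'])@[*p,1]; w=d['K']@q[:3]; return (w[:2]/w[2]).round(1)
E
python3 - <<'E'
from h import *
print(get_state())
for n in ['scene','top','wrist']:
    im=snap(n,n+'0.png'); print(n,im['cam_to_world'].round(3).tolist(),im['K'].tolist())
E
```

```text
pics
{'time': 0.0, 'joint_positions': array([-1.2239036 ,  0.32183296, -0.07005525,  1.45168994,  0.02255387,
        1.37077567, -0.05687602]), 'qd': array([ 0.00020568, -0.0006817 , -0.00051637,  0.00018733,  0.00037601,
       -0.00122538,  0.0009908 ]), 'joint_torque': array([-1.26451181e-03, -4.91286635e+01, -4.04450800e-01, -3.12524414e+01,
       -6.38622791e-02,  4.38528636e-02,  1.78312166e-04]), 'position': array([0.21221206, 0.6137956 , 0.22144729]), 'tool_rot': array([-0.96183817,  1.35001796,  0.9599104 ]), 'ft_force': array([ 0.52470897,  0.20150345, -0.85285154]), 'torque': array([-0.02645933, -0.0552565 , -0.04995375]), 'grip_width': 1.0018347591454637}
scene [[-0.27, 0.635, -0.724, 1.316], [0.963, 0.177, -0.204, 0.2], [-0.001, -0.752, -0.659, 0.812], [0.0, 0.0, 0.0, 1.0]] [[434.56203977704337, 0.0, 322.13168268059303], [0.0, 434.56203977704337, 209.29452976893245], [0.0, 0.0, 1.0]]
top [[-0.021, -0.991, 0.131, 0.4], [-1.0, 0.024, 0.017, -0.029], [-0.02, -0.131, -0.991, 1.14], [0.0, 0.0, 0.0, 1.0]] [[448.2404397527139, 0.0, 314.5929054286748], [0.0, 448.2404397527139, 199.6551508843852], [0.0, 0.0, 1.0]]
wrist [[0.327, 0.909, 0.259, 0.141], [0.945, -0.314, -0.092, 0.639], [-0.002, 0.275, -0.961, 0.383], [0.0, 0.0, 0.0, 1.0]] [[328.9488004594386, 0.0, 324.8709244311156], [0.0, 328.9488004594386, 204.21069519651022], [0.0, 0.0, 1.0]]
```

View pics/scene0.png

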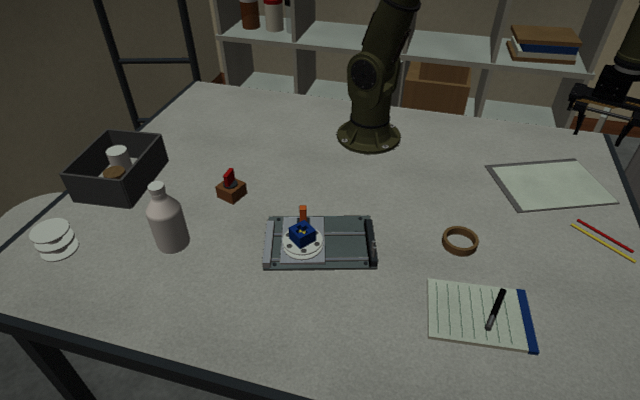

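View pics/top0.png

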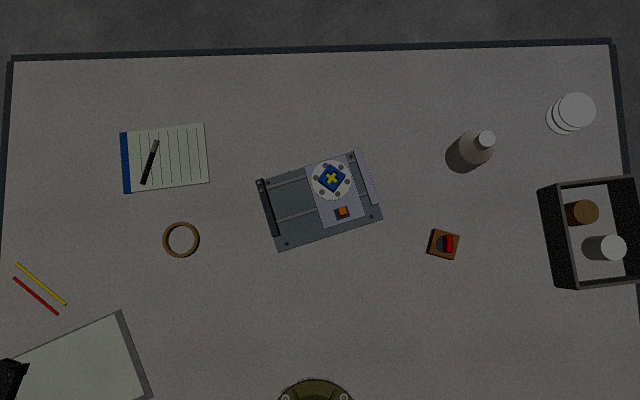

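The overview shows the stop block (dark bar) at top-view (267,207), the orange post at (342,212), the blue hub at (331,178), and the key and stand at (444,244). The jug is at (470,150), the tape at (181,240), and the arm is at lower left. I'll zoom in next.

```bash
python3 - <<'E'
import cv2,numpy as np
a=cv2.imread('pics/top0.png'); 
a=cv2.convertScaleAbs(a,alpha=1.5,beta=10)
b=cv2.resize(a[140:260,245:395],None,fx=5,fy=5,interpolation=cv2.INTER_CUBIC); cv2.imwrite('pics/z1.png',b)
b=cv2.resize(a[215:275,410:480],None,fx=8,fy=8,interpolation=cv2.INTER_CUBIC); cv2.imwrite('pics/z2.png',b)
a=cv2.convertScaleAbs(cv2.imread('pics/scene0.png'),alpha=1.5,beta=10)
b=cv2.resize(a[155:280,205:385],None,fx=4.4,fy=4.4,interpolation=cv2.INTER_CUBIC); cv2.imwrite('pics/z3.png',b)
E
```

```text
(no output)
```

View pics/z1.png

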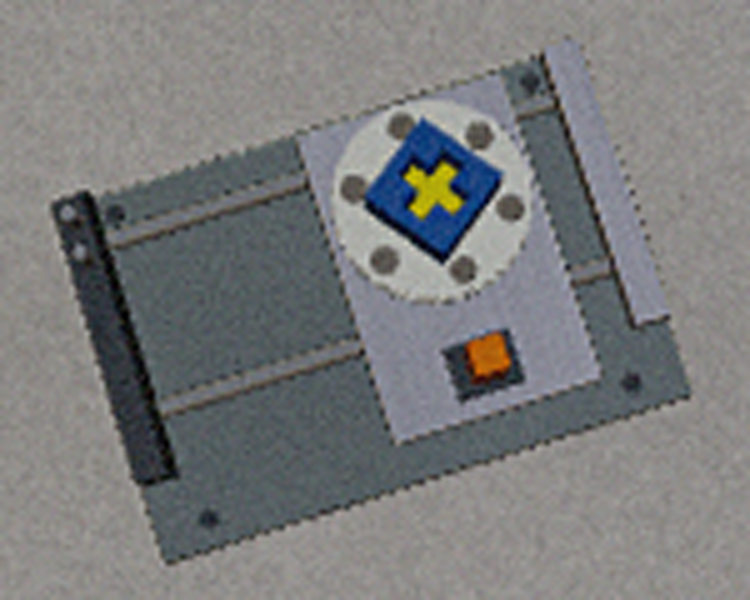

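View pics/z2.png

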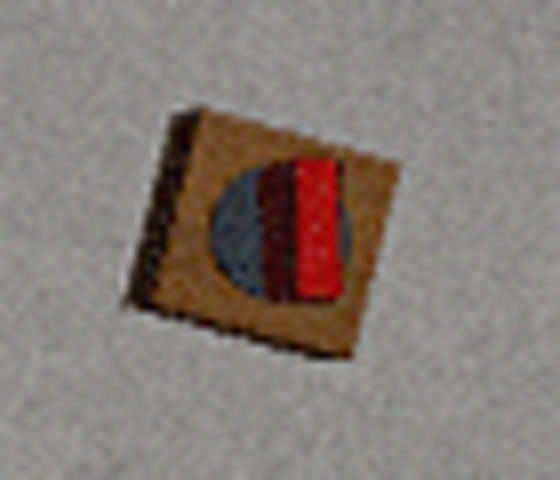

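View pics/z3.png

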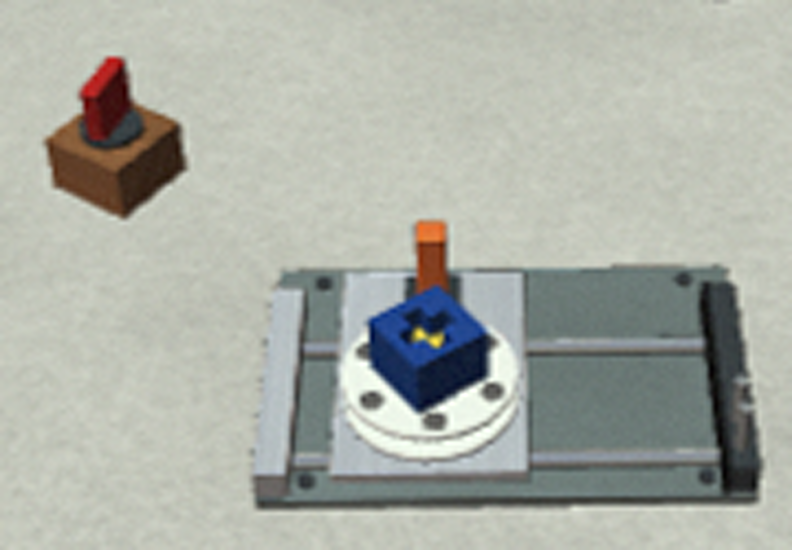

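```bash
python3 - <<'E'
from h import *
def t(x,y,z): return ray('top0',245+x/5,140+y/5,z)
def k(x,y,z): return ray('top0',410+x/8,215+y/8,z)
def s(x,y,z): return ray('scene0',205+x/4.4,155+y/4.4,z)
a,b=t(170,562,.01),t(690,397,.01); d=a-b; print('slide deg',np.degrees(np.arctan2(d[1],d[0])),np.linalg.norm(d))
print('handle top',t(489,354,.08), s(431,231,.08))
for p in [(425,120),(500,180),(447,245),(365,200)]: print('hub',t(*p,.084))
print('socket',t(434,187,.084), s(430,318,.084))
print('stop inner',t(90,190,.05),t(177,475,.05), 'plate edge', t(300,135,.026),t(398,442,.026))
print('pins', t(67,212,.064), t(80,252,.064))
c=np.array([k(298,155,.086),k(337,157,.086),k(342,300,.086),k(299,300,.086)]);print('grip top',c,c.mean(0))
print('grip scene',s(118,60,.086))
st=np.array([k(202,105,.04),k(400,162,.04),k(352,358,.04),k(150,305,.04)]);print('stand',st,st.mean(0))
E
```

```text
slide deg 106.2752388051292 0.2743960094462016
handle top [ 0.5113 -0.0775  0.08  ] [ 0.5187 -0.0753  0.08  ]
hub [ 0.6244 -0.05    0.084 ]
hub [ 0.5943 -0.0851  0.084 ]
hub [ 0.5635 -0.0589  0.084 ]
hub [ 0.5862 -0.0204  0.084 ]
socket [ 0.5917 -0.0535  0.084 ] [ 0.593  -0.0523  0.084 ]
stop inner [0.6006 0.1158 0.05  ] [0.4589 0.0743 0.05  ] plate edge [0.6306 0.0123 0.026 ] [ 0.4741 -0.0336  0.026 ]
pins [0.5874 0.1253 0.064 ] [0.5675 0.119  0.064 ]
grip top [[ 0.4497 -0.3191  0.086 ]
 [ 0.4488 -0.3304  0.086 ]
 [ 0.4074 -0.3293  0.086 ]
 [ 0.4077 -0.3169  0.086 ]] [ 0.4284   -0.323925  0.086   ]
grip scene [ 0.4191 -0.3182  0.086 ]
stand [[ 0.4677 -0.3035  0.04  ]
 [ 0.449  -0.3625  0.04  ]
 [ 0.3903 -0.3443  0.04  ]
 [ 0.4075 -0.2844  0.04  ]] [ 0.428625 -0.323675  0.04    ]
```

```bash
cat >> h.py <<'E'
from scipy.spatial.transform import Rotation as R
def st():
    s=get_state(); M=R.from_rotvec(s['tool_rot']).as_matrix()
    print('t',round(s['time'],2),'p',s['position'].round(4),'down',M[:,0].round(3),'jawdeg',round(np.degrees(np.arctan2(M[1,2],M[0,2])),2),'jawz',M[2,2].round(3),'F',s['ft_force'].round(1),'T',s['torque'].round(2),'w',round(s['grip_width']*87,1),'q',s['joint_positions'].round(2)); return s,M
def fix(yaw):
    "rotvec deg to make tool straight down with jaw yaw"
    s,M=st(); y=np.radians(yaw); x=np.array([0,0,-1.]); z=np.array([np.cos(y),np.sin(y),0]); D=np.c_[x,np.cross(z,x),z]
    print('rot',np.degrees(R.from_matrix(D@M.T).as_rotvec()).round(2))
E
python3 -c "
from h import *
for y in (106.3,-73.7): fix(y)"
```

```text
t 0.15 p [0.2122 0.6139 0.2217] down [-0.    -0.001 -1.   ] jawdeg 70.94 jawz -0.001 F [0.1 0.7 0.1] T [-0.04  0.01 -0.01] w 87.2 q [-1.22  0.32 -0.07  1.45  0.02  1.37 -0.06]
rot [ 0.08  0.   35.36]
t 0.15 p [0.2122 0.6139 0.2217] down [-0.    -0.001 -1.   ] jawdeg 70.94 jawz -0.001 F [0.1 0.7 0.1] T [-0.04  0.01 -0.01] w 87.2 q [-1.22  0.32 -0.07  1.45  0.02  1.37 -0.06]
rot [ 0.0000e+00 -1.1000e-01 -1.4464e+02]
```

```bash
python3 -m handwheel '[{"xyz":[2.2,-3.4,0],"angular":[0,0,-5.5]},{"xyz":[2.2,-3.4,0],"angular":[0,0,-5.5]},{"xyz":[2.2,-3.4,0],"angular":[0,0,-5.5]},{"xyz":[2.2,-3.4,0],"angular":[0,0,-5.5]},{"xyz":[2.2,-3.4,0],"angular":[0,0,-5.5]}]' 0 20
python3 -m handwheel '[{"xyz":[2.2,-3.4,0],"angular":[0,0,-5.5]},{"xyz":[2.2,-3.4,0],"angular":[0,0,-5.5]},{"xyz":[2.2,-3.4,0],"angular":[0,0,-5.5]},{"xyz":[2.2,-3.4,0],"angular":[0,0,-5.5]},{"xyz":[2.2,-3.4,0],"angular":[0,0,-5.5]}]'
python3 -c "
from h import *
fix(16.3)"
```

```text
time: 0.57
position: [0.3134, 0.4452, 0.217]
tool_rot: [-0.591, 1.496, 0.597]
ft_force: [1.5, 0.3, -0.4]
grip_width: 0.703
time: 0.98
position: [0.4241, 0.2683, 0.2161]
tool_rot: [-0.195, 1.569, 0.206]
ft_force: [0.3, 1.0, -0.3]
grip_width: 0.328
t 0.98 p [0.4241 0.2683 0.2161] down [-0.008  0.006 -1.   ] jawdeg 14.62 jawz -0.006 F [ 0.3  1.  -0.3] T [-0.02 -0.04 -0.08] w 28.5 q [-0.87  0.01  0.26  1.83 -0.01  1.31 -0.35]
rot [-0.32 -0.46  1.69]
```

```bash
python3 -m handwheel '[{"xyz":[1,-3.8,0],"angular":[0,0,1]},{"xyz":[1,-3.8,0],"angular":[0,0,0]},{"xyz":[1,-3.8,0],"angular":[0,0,0]},{"xyz":[1,-3.8,0],"angular":[0,0,0]},{"xyz":[1,-3.8,0],"angular":[0,0,0]}]'
python3 -c "
from h import *
fix(16.3);snap('wrist','w1.png')"
```

```text
time: 1.4
position: [0.4765, 0.068, 0.2156]
tool_rot: [-0.204, 1.566, 0.216]
ft_force: [1.1, -0.3, -0.3]
grip_width: 0.023
t 1.4 p [0.4765 0.068  0.2156] down [-0.007  0.007 -1.   ] jawdeg 15.31 jawz -0.005 F [ 1.1 -0.3 -0.3] T [-0.1  -0.02 -0.05] w 2.0 q [-0.67 -0.05  0.47  1.88  0.01  1.32  0.06]
rot [-0.37 -0.39  0.99]
```

View pics/w1.png

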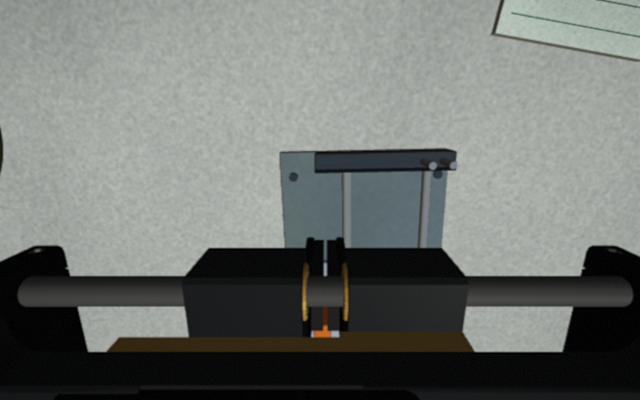

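The wrist view shows the stop block and its pins at (385,160), with the orange post just visible between the fingers at (322,335). Moving to behind the post.

```bash
python3 -m handwheel '[{"xyz":[1,-3.8,0],"angular":[-0.2,-0.2,1]},{"xyz":[1,-3.8,0],"angular":[0,0,0]},{"xyz":[1,-3.8,0],"angular":[0,0,0]},{"xyz":[1,-3.8,0],"angular":[0,0,0]},{"xyz":[0.7,-3.6,0],"angular":[0,0,0]}]'
python3 -c "
from h import *
fix(16.3);snap('wrist','w2.png');snap('top','t2.png')"
```

```text
time: 1.87
position: [0.5229, -0.1222, 0.2158]
tool_rot: [-0.219, 1.559, 0.223]
ft_force: [1.0, 1.1, -0.4]
grip_width: 0.009
t 1.87 p [ 0.5229 -0.1222  0.2158] down [-0.     0.003 -1.   ] jawdeg 16.13 jawz 0.0 F [ 1.   1.1 -0.4] T [-0.06 -0.04 -0.02] w 0.7 q [-0.46  0.09  0.69  1.76 -0.06  1.31  0.52]
rot [-0.16 -0.02  0.17]
```

View pics/w2.png

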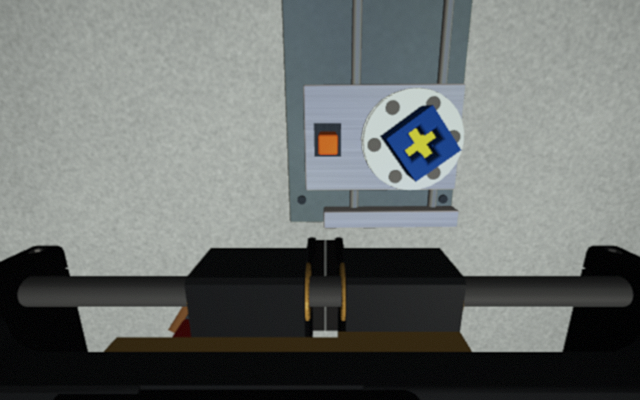

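The wrist view has the orange post at (328,144) directly ahead of the fingers. The hub with its rotated cross is at (421,143).

```bash
python3 - <<'E'
from h import *
print(ray('w2',328,144,.08),ray('w2',421,143,.084))
c=[ray('w2',*p,.084) for p in [(383,137),(433,104),(461,148),(414,181)]]
for i in range(4):
    d=c[(i+1)%4]-c[i]; print(c[i],np.linalg.norm(d),np.degrees(np.arctan2(d[1],d[0])))
# yellow blob
a=cv2.imread('pics/w2.png'); m=((a[:,:,2]>120)&(a[:,:,1]>120)&(a[:,:,0]<110)).astype(np.uint8)*255
cv2.imwrite('pics/z4.png',cv2.resize(cv2.convertScaleAbs(a[80:200,290:480],alpha=1.3),None,fx=4,fy=4,interpolation=cv2.INTER_CUBIC))
for z in (.0,.08):print(ray('w2',305,85,z),ray('w2',306,190,z))
E
```

```text
[ 0.5121 -0.0766  0.08  ] [ 0.5904 -0.0526  0.084 ]
[ 0.5566 -0.057   0.084 ] 0.04975550220829855 49.97326770745413
[ 0.5886 -0.0189  0.084 ] 0.04664000428816447 -36.89446701805721
[ 0.6259 -0.0469  0.084 ] 0.049300101419773965 -126.75367918553144
[ 0.5964 -0.0864  0.084 ] 0.04948130960271772 143.54696000734424
[ 0.4733 -0.0301  0.    ] [ 0.505  -0.1424  0.    ]
[ 0.4793 -0.0343  0.08  ] [ 0.5043 -0.1228  0.08  ]
```

View pics/z4.png

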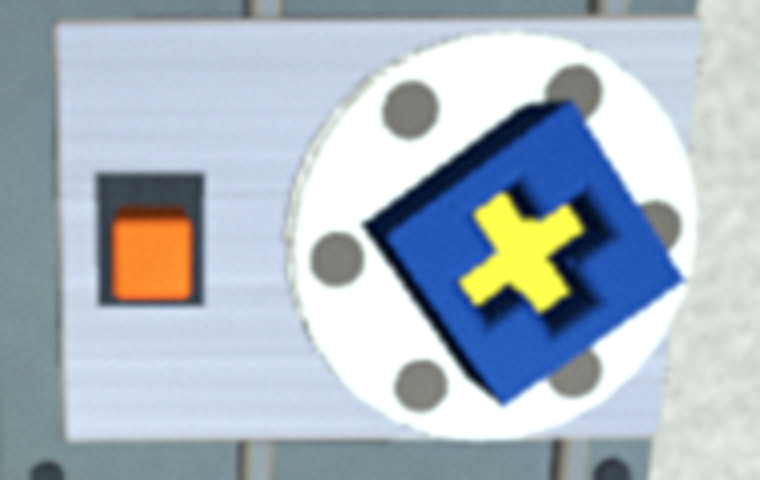

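```bash
python3 -m handwheel '[{"xyz":[0,0,-4.1],"angular":[0,0,0]},{"xyz":[0,0.3,-4.1],"angular":[0,0,0]},{"xyz":[0,0.3,-4.1],"angular":[0,0,0]},{"xyz":[0,0,-4.0],"angular":[0,0,0]},{"xyz":[0,0,-0.5],"angular":[0,0,0]}]'
python3 -c "
from h import *
fix(16.3)"
```

```text
time: 2.38
position: [0.5245, -0.1231, 0.0463]
tool_rot: [-0.208, 1.551, 0.205]
ft_force: [-1.6, 0.9, -1.1]
grip_width: 0.004
t 2.38 p [ 0.5245 -0.1231  0.0463] down [ 0.01  -0.001 -1.   ] jawdeg 15.11 jawz 0.01 F [-1.6  0.9 -1.1] T [-0.03  0.2   0.01] w 0.4 q [-0.41  0.28  0.67  1.95 -0.21  0.97  0.62]
rot [0.04 0.59 1.19]
```

```bash
python3 -m handwheel '[{"xyz":[-0.42,1.44,0.1],"angular":[0,0.5,1]},{"xyz":[-0.42,1.44,0],"angular":[0,0,0]},{"xyz":[-0.42,1.44,0],"angular":[0,0,0]},{"xyz":[-0.42,1.44,0],"angular":[0,0,0]},{"xyz":[-0.42,1.44,0],"angular":[0,0,0]}]'
python3 -c "
from h import *
fix(16.3)"
```

```text
time: 2.8
position: [0.5031, -0.055, 0.0515]
tool_rot: [-0.228, 1.561, 0.208]
ft_force: [1.0, -5.2, -4.0]
grip_width: 0.009
t 2.8 p [ 0.5031 -0.055   0.0515] down [ 0.001 -0.013 -1.   ] jawdeg 15.9 jawz -0.003 F [ 1.  -5.2 -4. ] T [-1.21 -0.17 -0.02] w 0.8 q [-0.54  0.2   0.64  2.02 -0.13  0.97  0.44]
rot [0.75 0.05 0.4 ]
```

```bash
python3 -m handwheel '[{"xyz":[-0.42,1.44,0],"angular":[0.5,0,0.4]},{"xyz":[-0.42,1.44,0],"angular":[0,0,0]},{"xyz":[-0.28,0.96,0],"angular":[0,0,0]},{"xyz":[-0.28,0.96,0],"angular":[0,0,0]}]'
python3 -c "
from h import *
fix(16.3);snap('top','t3.png')
cv2.imwrite('pics/z5.png',cv2.resize(cv2.convertScaleAbs(cv2.imread('pics/t3.png')[130:270,230:400],alpha=1.5),None,fx=4,fy=4))"
```

```text
time: 3.13
position: [0.4914, -0.0071, 0.0602]
tool_rot: [-0.236, 1.551, 0.216]
ft_force: [0.8, -4.5, -3.3]
grip_width: 0.006
t 3.13 p [ 0.4914 -0.0071  0.0602] down [ 0.01  -0.012 -1.   ] jawdeg 16.52 jawz 0.006 F [ 0.8 -4.5 -3.3] T [-1.19 -0.18 -0.02] w 0.5 q [-0.62  0.14  0.61  2.05 -0.08  0.97  0.32]
rot [ 0.67  0.57 -0.22]
```

View pics/z5.png

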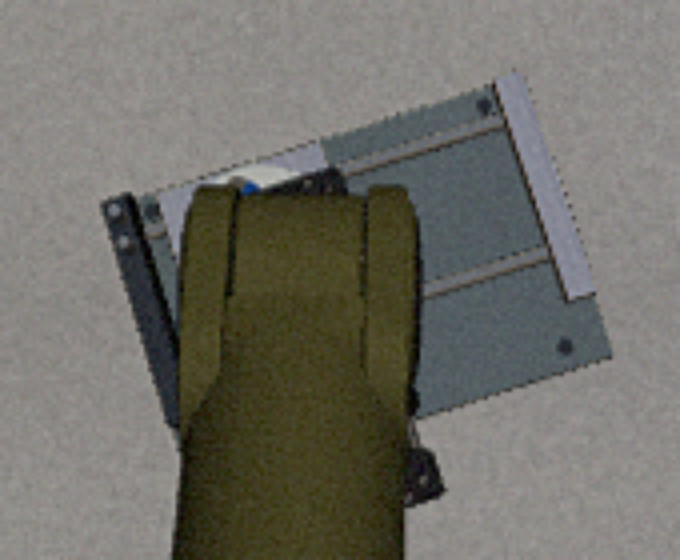

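The top view shows about 14 mm left between the plate's left edge (165,200) and the stop (140,200). The tool also drifts up in z, so I'll correct that.

```bash
python3 -m handwheel '[{"xyz":[-0.2,0.68,-0.6],"angular":[0.5,0.3,0]},{"xyz":[-0.2,0.68,-0.5],"angular":[0,0,0]},{"xyz":[-0.14,0.48,-0.2],"angular":[0,0,0]}]'
python3 -c "
from h import *
fix(16.3)"
```

```text
time: 3.43
position: [0.4913, 0.0083, 0.0552]
tool_rot: [-0.238, 1.543, 0.22]
ft_force: [0.4, -21.6, 2.7]
grip_width: 0.001
t 3.43 p [0.4913 0.0083 0.0552] down [ 0.017 -0.009 -1.   ] jawdeg 16.78 jawz 0.013 F [  0.4 -21.6   2.7] T [-4.76  0.03  0.09] w 0.1 q [-0.64  0.14  0.6   2.06 -0.08  0.95  0.3 ]
rot [ 0.52  0.95 -0.47]
```

Force jumped to 22 N, so it's at the stop. Holding briefly, then backing off and up.

```bash
python3 -m handwheel '[{"xyz":[0,0.1,0],"angular":[0,0,0]},{"xyz":[0,0,0],"angular":[0,0,0]},{"xyz":[0,0,0],"angular":[0,0,0]}]'
python3 -m handwheel '[{"xyz":[0.3,-1,0],"angular":[0,0,0]},{"xyz":[0.8,-2.8,1],"angular":[0,0,0]},{"xyz":[0,-2,3.3],"angular":[0,0,0]},{"xyz":[0,-2,3.3],"angular":[0,0,0]},{"xyz":[0,-2,3.3],"angular":[0,0,0]}]' 8.7
python3 -c "
from h import *
fix(88);snap('wrist','w4.png')"
```

```text
time: 3.68
position: [0.4931, 0.0083, 0.0586]
tool_rot: [-0.239, 1.539, 0.218]
ft_force: [0.1, -2.5, -3.0]
grip_width: 0.004
time: 4.1
position: [0.4993, -0.0806, 0.1663]
tool_rot: [-0.245, 1.55, 0.237]
ft_force: [0.6, 0.8, -0.5]
grip_width: 0.297
t 4.1 p [ 0.4993 -0.0806  0.1663] down [ 0.008 -0.004 -1.   ] jawdeg 17.6 jawz 0.006 F [ 0.6  0.8 -0.5] T [-0.03 -0.04  0.02] w 25.9 q [-0.55  0.04  0.68  1.91 -0.02  1.2   0.44]
rot [-0.08  0.51 70.4 ]
```

View pics/w4.png

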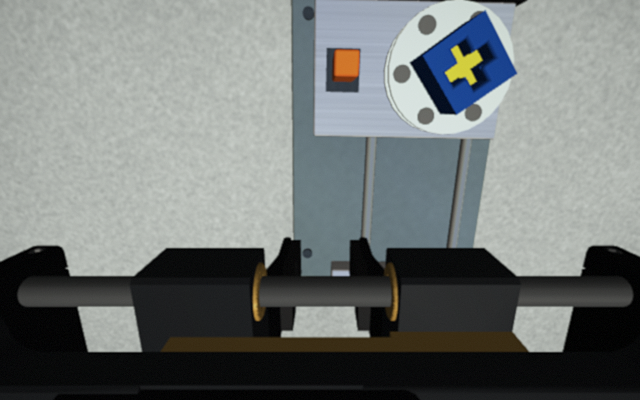

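```bash
python3 -m handwheel '[{"xyz":[-0.5,-1.7,1],"angular":[0,0,-7]},{"xyz":[-0.5,-1.7,0.5],"angular":[0,0,-7]},{"xyz":[-0.5,-1.7,0.5],"angular":[0,0,-7]},{"xyz":[-0.5,-1.7,0.5],"angular":[0,0,-7]},{"xyz":[-0.5,-1.7,0.5],"angular":[0,0,-7]}]'
python3 -m handwheel '[{"xyz":[-0.5,-1.7,0.5],"angular":[0,0,-7]},{"xyz":[-0.5,-1.7,0.5],"angular":[0,0,-7]},{"xyz":[-0.5,-1.7,0],"angular":[0,0,-7]},{"xyz":[-0.5,-1.7,0],"angular":[0,0,-7]},{"xyz":[-0.5,-1.7,0],"angular":[0,0,-7]}]'
python3 -m handwheel '[{"xyz":[-0.5,-1.7,0],"angular":[0,0,-7]},{"xyz":[-0.5,-1.7,0],"angular":[0,0,-7]},{"xyz":[-0.5,-1.7,0],"angular":[0,0,-7]},{"xyz":[-0.5,-1.7,0],"angular":[0,0,-7]},{"xyz":[0,0,0],"angular":[0,0,-7]}]'
python3 -c "
from h import *
fix(-92);snap('wrist','w5.png');snap('top','t5.png')
cv2.imwrite('pics/z6.png',cv2.resize(cv2.convertScaleAbs(cv2.imread('pics/t5.png')[130:270,230:400],alpha=1.5),None,fx=4,fy=4))"
```

```text
time: 4.57
position: [0.483, -0.1667, 0.2115]
tool_rot: [0.244, 1.527, -0.253]
ft_force: [0.8, -0.3, -0.6]
grip_width: 0.722
time: 4.98
position: [0.4608, -0.2495, 0.226]
tool_rot: [0.727, 1.408, -0.737]
ft_force: [0.6, -1.2, 0.4]
grip_width: 0.986
time: 5.4
position: [0.4422, -0.3185, 0.2285]
tool_rot: [1.198, 1.171, -1.211]
ft_force: [-0.9, -0.6, -0.1]
grip_width: 1.005
t 5.4 p [ 0.4422 -0.3185  0.2285] down [ 0.02  -0.031 -0.999] jawdeg -90.19 jawz 0.031 F [-0.9 -0.6 -0.1] T [-0.04  0.18 -0.07] w 87.4 q [-0.32  0.08  0.93  1.76 -0.05  1.3  -0.95]
rot [ 1.8   1.09 -1.83]
```

View pics/w5.png

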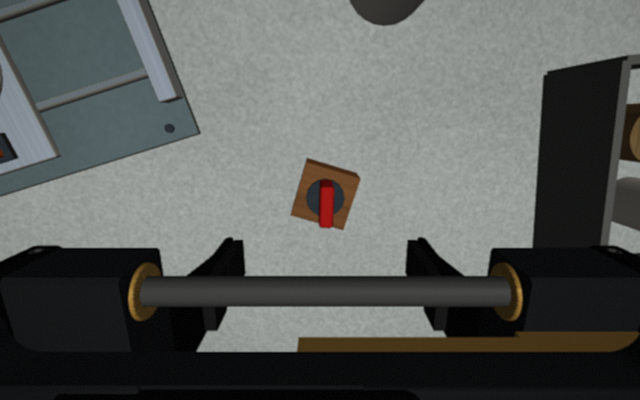

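View pics/z6.png

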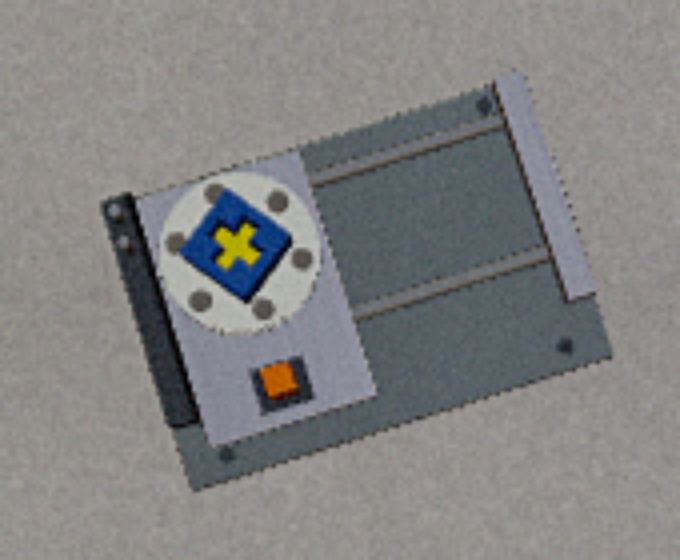

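The carriage plate is flush against the stop (top zoom, edge at (140,200)). The red grip is in the wrist view at (327,203), between the finger lines. Measuring both more finely.

```bash
python3 - <<'E'
from h import *
a=cv2.imread('pics/w5.png')
cv2.imwrite('pics/z7.png',cv2.resize(cv2.convertScaleAbs(a[150:240,275:375],alpha=1.3),None,fx=7,fy=7,interpolation=cv2.INTER_CUBIC))
a=cv2.imread('pics/t5.png')
cv2.imwrite('pics/z8.png',cv2.resize(cv2.convertScaleAbs(a[165:215,260:320],alpha=1.5),None,fx=11,fy=11,interpolation=cv2.INTER_CUBIC))
E
```

```text
(no output)
```

View pics/z7.png

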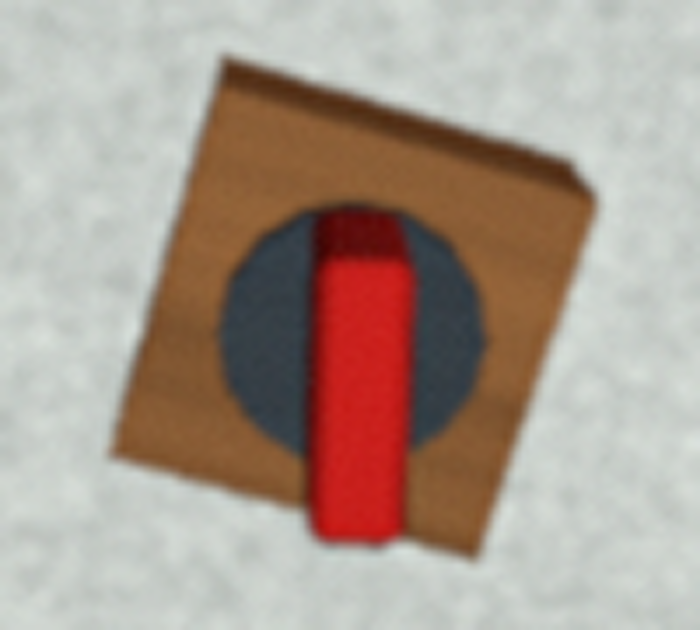

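View pics/z8.png

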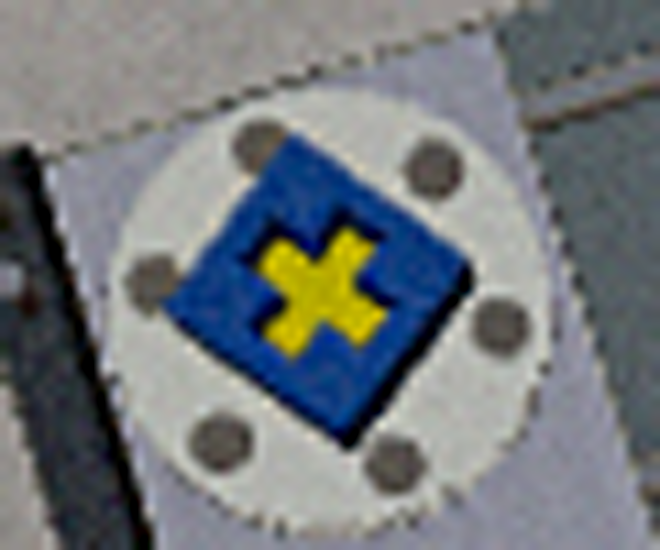

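```bash
python3 - <<'E'
from h import *
k=lambda x,y,z: ray('w5',275+x/7-.43,150+y/7-.43,z)
c=np.array([k(318,260,.086),k(412,260,.086),k(405,542,.086),k(310,542,.086)]);print(c,c.mean(0))
d=(c[0]+c[1]-c[2]-c[3])/2; print('grip len',np.linalg.norm(d),np.degrees(np.arctan2(d[1],d[0])), 'th',np.linalg.norm(c[0]-c[1]))
print('collar',(k(219,338,.046)+k(487,340,.046))/2, k(350,205,.046))
t=lambda x,y,z: ray('t5',260+x/11-.45,165+y/11-.45,z)
h=np.array([t(288,135,.084),t(472,268,.084),t(348,432,.084),t(165,300,.084)]);print(h.mean(0))
for i in range(4):
    d=h[(i+1)%4]-h[i]; print(np.linalg.norm(d),np.degrees(np.arctan2(d[1],d[0])))
E
```

```text
[[ 0.45   -0.3183  0.086 ]
 [ 0.4499 -0.331   0.086 ]
 [ 0.4096 -0.3302  0.086 ]
 [ 0.4097 -0.3168  0.086 ]] [ 0.4298   -0.324075  0.086   ]
grip len 0.04031640484963906 -1.6345476512051518 th 0.012700393694685206
collar [ 0.42905 -0.32425  0.046  ] [ 0.4501 -0.3238  0.046 ]
[0.563  0.0506 0.084 ]
0.04972212787079813 -127.39997219579683
0.04460717431086619 142.10248556771433
0.04932068531559555 52.82805927473765
0.044801785678698094 -37.381453512431094
```

```bash
python3 -m handwheel '[{"xyz":[-1.3,-0.6,-3],"angular":[1.8,1.1,-1.4]},{"xyz":[0,0,-3.5],"angular":[0,0,0]},{"xyz":[0,0,-3.5],"angular":[0,0,0]},{"xyz":[0,0,-2],"angular":[0,0,0]},{"xyz":[0,0,0],"angular":[0,0,0]}]' 6
python3 -c "
from h import *
fix(-91.6);snap('wrist','w6.png')"
```

```text
time: 5.92
position: [0.4377, -0.3145, 0.1067]
tool_rot: [1.211, 1.212, -1.187]
ft_force: [-0.4, 0.4, 0.3]
grip_width: 0.734
t 5.92 p [ 0.4377 -0.3145  0.1067] down [ 0.012  0.008 -1.   ] jawdeg -89.27 jawz -0.008 F [-0.4  0.4  0.3] T [0.03 0.15 0.03] w 63.9 q [-0.23  0.24  0.92  1.9  -0.23  1.1  -0.78]
rot [-0.43  0.69 -2.33]
```

View pics/w6.png

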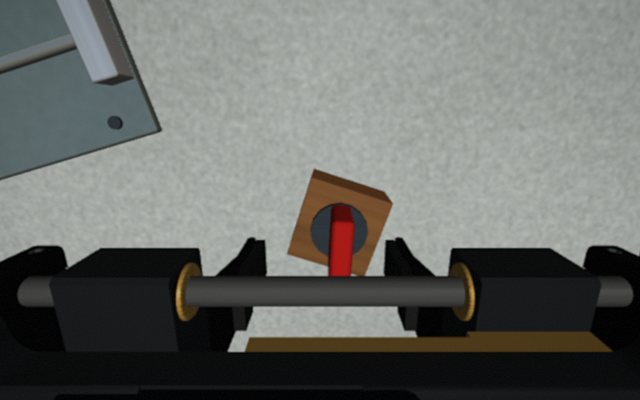

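The key at (341,235) is between the fingers but off to the right, matching the roughly 9 mm y error. Correcting it.

```bash
python3 -m handwheel '[{"xyz":[-0.8,-1.0,0],"angular":[-0.4,0.7,-2.3]},{"xyz":[0,0,0],"angular":[0,0,0]}]'
python3 -c "
from h import *
fix(-91.6)"
```

```text
time: 6.13
position: [0.4318, -0.3249, 0.1104]
tool_rot: [1.228, 1.194, -1.227]
ft_force: [-0.5, -1.8, -0.1]
grip_width: 0.698
t 6.13 p [ 0.4318 -0.3249  0.1104] down [ 0.002 -0.001 -1.   ] jawdeg -91.45 jawz 0.001 F [-0.5 -1.8 -0.1] T [-0.05  0.21  0.01] w 60.7 q [-0.23  0.24  0.93  1.89 -0.22  1.11 -0.81]
rot [ 0.06  0.14 -0.15]
```

```bash
python3 -m handwheel '[{"xyz":[-0.2,0.1,-2],"angular":[0,0,0]},{"xyz":[-0.1,0,-2],"angular":[0,0,0]},{"xyz":[0,0,-1.5],"angular":[0,0,0]},{"xyz":[0,0,0],"angular":[0,0,0]}]'
python3 -c "
from h import *
fix(-91.6)"
```

```text
time: 6.47
position: [0.4354, -0.3272, 0.0624]
tool_rot: [1.229, 1.181, -1.215]
ft_force: [-0.7, 0.7, -0.8]
grip_width: 0.693
t 6.47 p [ 0.4354 -0.3272  0.0624] down [ 0.018 -0.006 -1.   ] jawdeg -91.24 jawz 0.006 F [-0.7  0.7 -0.8] T [0.   0.21 0.  ] w 60.3 q [-0.18  0.31  0.9   1.94 -0.29  1.01 -0.74]
rot [ 0.36  1.03 -0.36]
```

```bash
python3 -m handwheel '[{"xyz":[-0.6,0.3,-0.8],"angular":[0.3,1,-0.3]},{"xyz":[0,0,0],"angular":[0,0,0]}]'
python3 -c "
from h import *
fix(-91.6)"
```

```text
time: 6.63
position: [0.4307, -0.325, 0.0568]
tool_rot: [1.229, 1.193, -1.227]
ft_force: [0.9, 1.2, -0.2]
grip_width: 0.691
t 6.63 p [ 0.4307 -0.325   0.0568] down [ 0.003 -0.002 -1.   ] jawdeg -91.52 jawz 0.002 F [ 0.9  1.2 -0.2] T [ 0.01  0.16 -0.03] w 60.1 q [-0.18  0.32  0.9   1.94 -0.3   1.01 -0.75]
rot [ 0.11  0.17 -0.08]
```

```bash
python3 -m handwheel '[{"xyz":[-0.1,0.1,-0.6],"angular":[0,0.2,0]},{"xyz":[0,0,0],"angular":[0,0,0]}]'
python3 -m handwheel '[{"xyz":[0,0,0],"angular":[0,0,0]},{"xyz":[0,0,0],"angular":[0,0,0]},{"xyz":[0,0,0],"angular":[0,0,0]},{"xyz":[0,0,0],"angular":[0,0,0]},{"xyz":[0,0,0],"angular":[0,0,0]}]' 0 40
python3 -c "
from h import *
fix(-91.6)"
```

```text
time: 6.8
position: [0.4312, -0.3247, 0.0526]
tool_rot: [1.227, 1.193, -1.228]
ft_force: [-0.3, 0.1, -0.7]
grip_width: 0.692
time: 7.22
position: [0.4327, -0.3255, 0.0545]
tool_rot: [1.227, 1.19, -1.226]
ft_force: [0.5, -0.5, 0.4]
grip_width: 0.396
t 7.22 p [ 0.4327 -0.3255  0.0545] down [ 0.006 -0.004 -1.   ] jawdeg -91.46 jawz 0.004 F [ 0.5 -0.5  0.4] T [-0.06  0.16 -0.02] w 34.4 q [-0.18  0.33  0.89  1.94 -0.3   1.   -0.75]
rot [ 0.25  0.33 -0.14]
```

```bash
python3 -m handwheel '[{"xyz":[-0.2,0.1,-0.1],"angular":[0.2,0.3,0]},{"xyz":[0,0,0],"angular":[0,0,0]},{"xyz":[-0.1,0,0],"angular":[0,0,0]},{"xyz":[0,0,0],"angular":[0,0,0]},{"xyz":[0,0,0],"angular":[0,0,0]}]'
python3 -c "
from h import *
fix(-91.6)"
```

```text
time: 7.63
position: [0.4295, -0.3244, 0.0536]
tool_rot: [1.228, 1.197, -1.228]
ft_force: [0.5, 0.3, 0.5]
grip_width: 0.154
t 7.63 p [ 0.4295 -0.3244  0.0536] down [ 0. -0. -1.] jawdeg -91.46 jawz 0.0 F [0.5 0.3 0.5] T [-0.03  0.11  0.02] w 13.4 q [-0.18  0.33  0.89  1.94 -0.3   1.01 -0.74]
rot [ 0.02  0.01 -0.14]
```

```bash
python3 -m handwheel '[{"xyz":[0,0,0],"angular":[0,0,0]},{"xyz":[0,0,0],"angular":[0,0,0]},{"xyz":[0,0,2],"angular":[0,0,0]},{"xyz":[0,0,3],"angular":[0,0,0]},{"xyz":[0,0,3],"angular":[0,0,0]}]'
python3 -m handwheel '[{"xyz":[0,0,3],"angular":[0,0,0]},{"xyz":[0,0,3],"angular":[0,0,0]},{"xyz":[0,0,0],"angular":[0,0,0]}]'
python3 -c "
from h import *
fix(-91.6);snap('wrist','w7.png');snap('scene','s7.png')"
```

```text
time: 8.05
position: [0.425, -0.3211, 0.1288]
tool_rot: [1.225, 1.208, -1.236]
ft_force: [0.4, -0.2, -1.4]
grip_width: 0.159
time: 8.3
position: [0.4255, -0.3225, 0.1949]
tool_rot: [1.226, 1.203, -1.235]
ft_force: [0.3, -1.1, -2.4]
grip_width: 0.156
t 8.3 p [ 0.4255 -0.3225  0.1949] down [-0.009  0.001 -1.   ] jawdeg -91.55 jawz -0.001 F [ 0.3 -1.1 -2.4] T [-0.18  0.06  0.01] w 13.6 q [-0.29  0.13  0.97  1.8  -0.1   1.28 -0.9 ]
rot [-0.07 -0.49 -0.05]
```

View pics/s7.png

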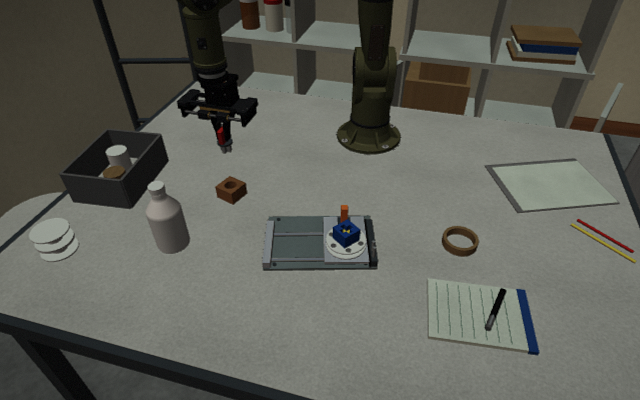

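View pics/w7.png

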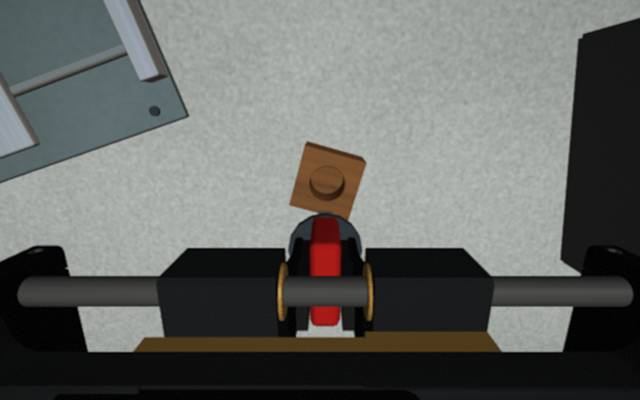

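Key is held upright and out of the stand. In the scene view the stand hole at (232,187) is empty and the carriage sits at the stop. Moving to a viewing point beside the hub.

```bash
python3 -m handwheel '[{"xyz":[0.95,3.4,0],"angular":[0,0,6]},{"xyz":[0.95,3.4,0],"angular":[0,0,6]},{"xyz":[0.95,3.4,0],"angular":[0,0,6]},{"xyz":[0.95,3.4,0],"angular":[0,0,6]},{"xyz":[0.95,3.4,0],"angular":[0,0,6]}]'
python3 -m handwheel '[{"xyz":[0.95,3.4,0],"angular":[0,0,6]},{"xyz":[0.95,3.4,0],"angular":[0,0,6]},{"xyz":[0.95,3.4,0],"angular":[0,0,6]},{"xyz":[0.95,3.0,0],"angular":[0,0,6]},{"xyz":[0,0,0],"angular":[0,0,0]}]'
python3 -c "
from h import *
fix(-37.5);snap('wrist','w8.png')"
```

```text
time: 8.82
position: [0.4621, -0.1531, 0.1826]
tool_rot: [0.819, 1.422, -0.855]
ft_force: [0.8, -0.2, -1.0]
grip_width: 0.157
time: 9.23
position: [0.4946, -0.0044, 0.1719]
tool_rot: [0.461, 1.544, -0.508]
ft_force: [0.1, 1.1, -1.1]
grip_width: 0.156
t 9.23 p [ 0.4946 -0.0044  0.1719] down [-0.035 -0.019 -0.999] jawdeg -35.34 jawz -0.017 F [ 0.1  1.1 -1.1] T [-0.   -0.01  0.03] w 13.6 q [-0.67  0.04  0.63  1.89 -0.01  1.25 -0.65]
rot [ 1.07 -2.03 -2.17]
```

View pics/w8.png

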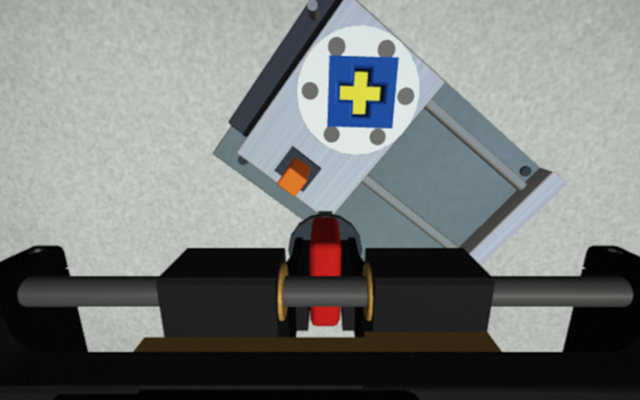

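The hub with its yellow cross is clear at (362,92), turned about 2° from the grip at (326,270). Straightening the tool, then measuring.

```bash
python3 -m handwheel '[{"xyz":[0.2,0,0.8],"angular":[1,-2,-2.2]},{"xyz":[0,0,0],"angular":[0,0,0]},{"xyz":[0,0,0],"angular":[0,0,0]}]'
python3 - <<'E'
from h import *
fix(-37.5);im=snap('wrist','w9.png');a=im['pixels']; fix(-37.5)
cv2.imwrite('pics/z9.png',cv2.resize(a[20:155,290:430],None,fx=5,fy=4.4,interpolation=cv2.INTER_CUBIC))
cv2.imwrite('pics/z10.png',cv2.resize(a[200:335,270:380],None,fx=5,fy=4.4,interpolation=cv2.INTER_CUBIC))
E
```

```text
time: 9.53
position: [0.4918, -0.0088, 0.174]
tool_rot: [0.51, 1.517, -0.528]
ft_force: [0.0, -1.0, -2.2]
grip_width: 0.152
t 9.53 p [ 0.4918 -0.0088  0.174 ] down [-0.012 -0.007 -1.   ] jawdeg -37.94 jawz -0.005 F [ 0.  -1.  -2.2] T [-0.11  0.07  0.04] w 13.2 q [-0.67  0.01  0.63  1.91  0.    1.24 -0.69]
rot [ 0.43 -0.71  0.44]
t 9.58 p [ 0.4918 -0.0092  0.174 ] down [-0.012 -0.008 -1.   ] jawdeg -37.98 jawz -0.005 F [-0.7 -0.  -1.8] T [-0.15  0.14  0.03] w 14.1 q [-0.66  0.01  0.63  1.91  0.    1.24 -0.69]
rot [ 0.44 -0.71  0.48]
```

View pics/z9.png

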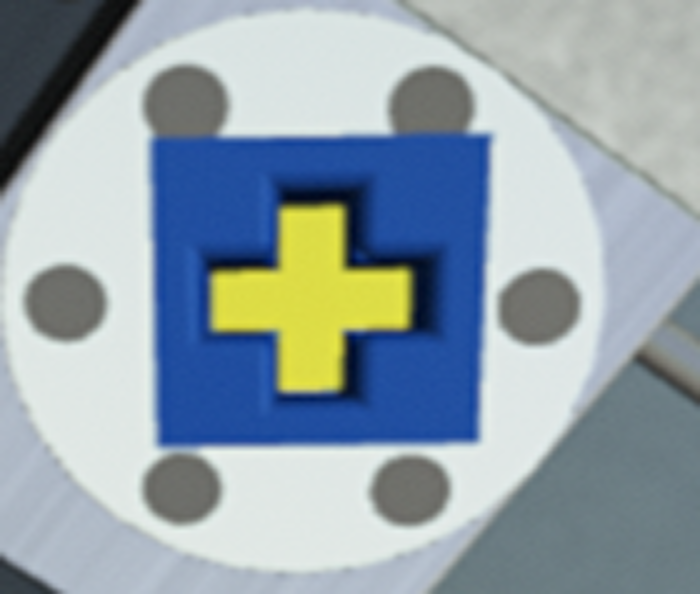

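View pics/z10.png

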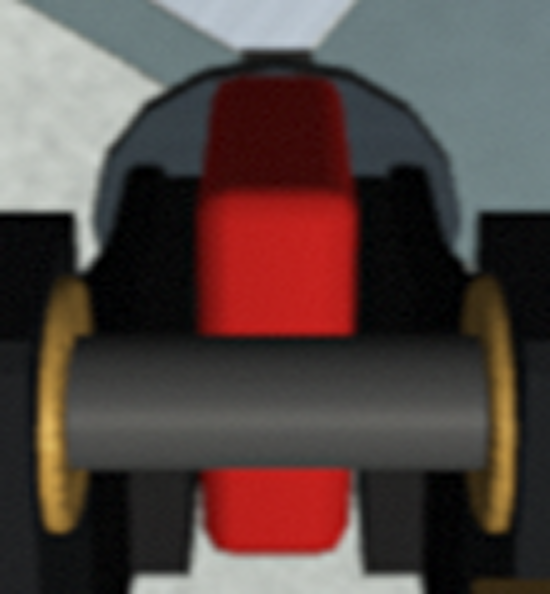

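```bash
python3 - <<'E'
from h import *
t=lambda x,y,z: ray('w9',290+x/5-.4,20+y/4.4-.4,z)
h=np.array([t(150,137,.084),t(491,135,.084),t(480,443,.084),t(158,445,.084)]);print('hub',h.mean(0))
for i in range(4):
    d=h[(i+1)%4]-h[i]; print(np.linalg.norm(d),np.degrees(np.arctan2(d[1],d[0]))%90)
print('cross mouth', (t(185,290,.084)+t(445,290,.084))/2,(t(312,172,.084)+t(312,412,.084))/2)
print('pad', (t(209,300,.068)+t(413,300,.068))/2,(t(312,205,.068)+t(312,393,.068))/2)
k=lambda x,y,z: ray('w9',270+x/5-.4,200+y/4.4-.4,z)
zt=.174+.0324
c=np.array([k(199,190,zt),k(357,190,zt),k(350,552,zt),k(206,552,zt)]);print('grip',c.mean(0),c)
d=(c[0]+c[1]-c[2]-c[3])/2; print(np.linalg.norm(d),np.degrees(np.arctan2(d[1],d[0])))
zc=.1664; print('collar far',k(275,62,zc),'sides mid',(k(93,220,zc)+k(461,220,zc))/2, np.linalg.norm(k(93,220,zc)-k(461,220,zc)))
t2=lambda x,y,z: ray('w4',x,y,z)
h=np.array([t2(*p,.084) for p in [(411,62),(488,11),(518,72),(449,115)]]);print(h.mean(0))
E
```

```text
hub [0.562825 0.05035  0.084   ]
0.047484313199202925 52.35783870046782
0.04730010570812712 53.2512348999244
0.047563536453884475 52.43140797117249
0.04736000422297277 53.154298205552585
cross mouth [0.5627 0.0513 0.084 ] [0.5619 0.051  0.084 ]
pad [0.5627 0.0503 0.068 ] [0.56275 0.0501  0.068  ]
grip [ 0.49275 -0.0075   0.2064 ] [[ 0.5     0.0127  0.2064]
 [ 0.5106  0.0045  0.2064]
 [ 0.4854 -0.0276  0.2064]
 [ 0.475  -0.0196  0.2064]]
0.04082707435023974 52.06347418189994
collar far [0.5046 0.0086 0.1664] sides mid [ 0.4918  -0.00815  0.1664 ] 0.040984997255093226
[0.560525 0.0483   0.084   ]
```

```bash
python3 -m handwheel '[{"xyz":[2.4,1.95,0.1],"angular":[0.4,-0.7,0.6]},{"xyz":[2.4,1.95,0],"angular":[0,0,0]},{"xyz":[2.4,1.95,0],"angular":[0,0,0]},{"xyz":[0,0,0],"angular":[0,0,0]},{"xyz":[0,0,0],"angular":[0,0,0]}]'
python3 -c "
from h import *
fix(-37.2)"
```

```text
time: 10.0
position: [0.564, 0.0455, 0.1708]
tool_rot: [0.512, 1.515, -0.521]
ft_force: [-1.1, -1.0, -1.6]
grip_width: 0.158
t 10.0 p [0.564  0.0455 0.1708] down [-0.008 -0.003 -1.   ] jawdeg -37.8 jawz -0.004 F [-1.1 -1.  -1.6] T [-0.21  0.11 -0.05] w 13.8 q [-0.67  0.2   0.62  1.75 -0.12  1.24 -0.69]
rot [ 0.19 -0.45  0.6 ]
```

```bash
python3 -m handwheel '[{"xyz":[-0.1,0.4,-1.5],"angular":[0.2,-0.4,0.6]},{"xyz":[0,0,-1.3],"angular":[0,0,0]},{"xyz":[0,0,0],"angular":[0,0,0]}]'
python3 -c "
from h import *
fix(-37.2)"
```

```text
time: 10.25
position: [0.5624, 0.0471, 0.1406]
tool_rot: [0.507, 1.512, -0.512]
ft_force: [-1.6, -0.0, -3.0]
grip_width: 0.162
t 10.25 p [0.5624 0.0471 0.1406] down [-0.003 -0.002 -1.   ] jawdeg -37.27 jawz -0.001 F [-1.6 -0.  -3. ] T [-0.08  0.13 -0.03] w 14.1 q [-0.67  0.22  0.61  1.79 -0.13  1.18 -0.67]
rot [ 0.12 -0.16  0.07]
```

```bash
python3 -m handwheel '[{"xyz":[0.05,0.25,0],"angular":[0.1,-0.2,0]},{"xyz":[0,0,0],"angular":[0,0,0]}]'
python3 - <<'E'
from h import *
fix(-37.2);a=snap('scene','s11.png')['pixels'];b=snap('top','t11.png')['pixels']
cv2.imwrite('pics/z11.png',cv2.resize(cv2.convertScaleAbs(a[130:280,260:400],alpha=1.4),None,fx=4.5,fy=4,interpolation=cv2.INTER_CUBIC))
a=snap('wrist','w11.png')
E
```

```text
time: 10.42
position: [0.5617, 0.0479, 0.1401]
tool_rot: [0.51, 1.511, -0.512]
ft_force: [1.1, 0.4, -2.0]
grip_width: 0.158
t 10.42 p [0.5617 0.0479 0.1401] down [-0.002 -0.001 -1.   ] jawdeg -37.41 jawz -0.001 F [ 1.1  0.4 -2. ] T [-0.09  0.08 -0.  ] w 13.7 q [-0.67  0.22  0.61  1.79 -0.13  1.17 -0.67]
rot [ 0.06 -0.09  0.21]
```

View pics/z11.png

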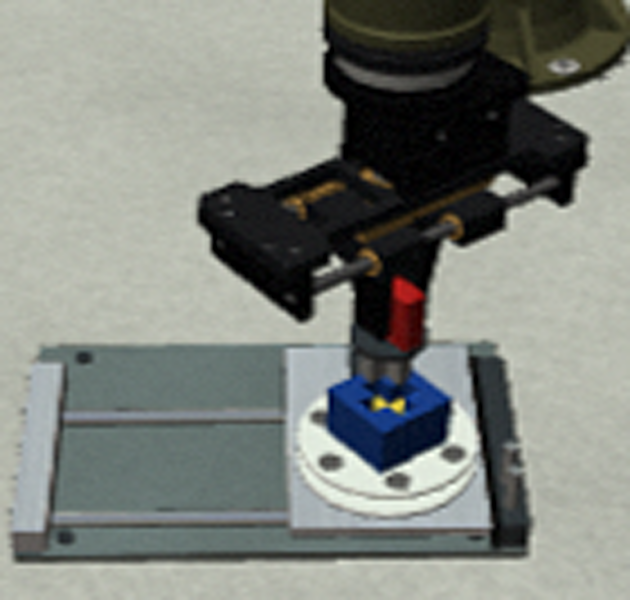

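View pics/w11.png

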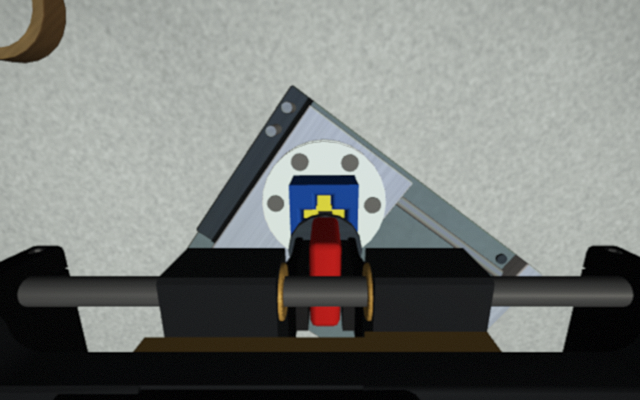

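The stem hangs just above the hub. In the wrist view the hub's far edge centre is at about (324,184) and the collar at (326,230). Computing the lateral offset.

```bash
python3 - <<'E'
from h import *
a=cv2.imread('pics/w11.png')
cv2.imwrite('pics/z12.png',cv2.resize(a[165:265,260:390],None,fx=6,fy=6,interpolation=cv2.INTER_CUBIC))
E
```

```text
(no output)
```

View pics/z12.png

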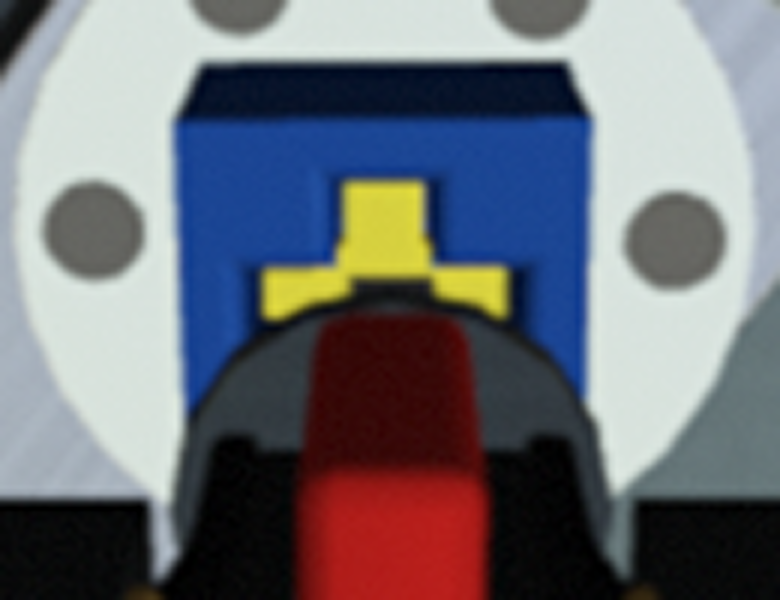

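```bash
python3 - <<'E'
from h import *
s,M=st()
t=lambda x,y,z: ray('w11',260+x/6-.42,165+y/6-.42,z)
a,b=t(178,118,.084),t(592,118,.084); m=(a+b)/2; d=a-b; th=np.arctan2(d[1],d[0]); print(m,np.linalg.norm(d),np.degrees(th)%90)
f=np.radians(52.8); fx=np.array([np.cos(f),np.sin(f)])
hub=m[:2]-.024*fx
p=s['position']; zc=p[2]-.0076
cl,cr=t(174,520,zc),t(608,520,zc); col=(cl+cr)/2; far=t(392,300,zc); print('collar',col,far[:2]-.021*fx,np.linalg.norm(cl-cr))
print('hub',hub,'need',hub-(far[:2]-.021*fx), hub-col[:2], hub-p[:2])
E
```

```text
t 10.57 p [0.5625 0.0478 0.1409] down [ 0.    -0.001 -1.   ] jawdeg -37.41 jawz 0.001 F [-0.8 -0.8 -2.2] T [-0.14  0.04 -0.04] w 13.7 q [-0.67  0.22  0.61  1.79 -0.13  1.17 -0.67]
[0.57765 0.06955 0.084  ] 0.04694187895685472 52.61745673768769
collar [0.5617  0.04755 0.1333 ] [0.56210342 0.04787287] 0.0403019850627733
hub [0.56313962 0.05043328] need [0.0010362  0.00256041] [0.00143962 0.00288328] [0.00059148 0.0026688 ]
```

```bash
python3 -m handwheel '[{"xyz":[0.1,0.35,-0.5],"angular":[0,0,0.2]},{"xyz":[0,0,-0.5],"angular":[0,0,0]},{"xyz":[0,0,0],"angular":[0,0,0]}]'
python3 -c "
from h import *
fix(-37.2)"
```

```text
time: 10.82
position: [0.5647, 0.0516, 0.1318]
tool_rot: [0.509, 1.507, -0.507]
ft_force: [-0.3, -0.4, -1.4]
grip_width: 0.162
t 10.82 p [0.5647 0.0516 0.1318] down [ 0.003  0.    -1.   ] jawdeg -37.2 jawz 0.003 F [-0.3 -0.4 -1.4] T [-0.04  0.15 -0.  ] w 14.1 q [-0.67  0.23  0.61  1.8  -0.14  1.15 -0.67]
rot [-0.02  0.2  -0.  ]
```

```bash
python3 -m handwheel '[{"xyz":[-0.13,-0.12,-0.3],"angular":[0,0.2,0]},{"xyz":[0,0,0],"angular":[0,0,0]},{"xyz":[0,0,0],"angular":[0,0,0]}]'
python3 -c "
from h import *
fix(-37.2)"
```

```text
time: 11.07
position: [0.5632, 0.0505, 0.1283]
tool_rot: [0.508, 1.511, -0.508]
ft_force: [-0.4, 0.0, -0.9]
grip_width: 0.158
t 11.07 p [0.5632 0.0505 0.1283] down [-0.001  0.    -1.   ] jawdeg -37.17 jawz -0.001 F [-0.4  0.  -0.9] T [-0.12  0.09 -0.04] w 13.8 q [-0.67  0.23  0.61  1.8  -0.14  1.15 -0.66]
rot [-0.02 -0.04 -0.03]
```

```bash
python3 -m handwheel '[{"xyz":[0,0,-0.4],"angular":[0,0,0]},{"xyz":[0,0,-0.4],"angular":[0,0,0]},{"xyz":[0,0,0],"angular":[0,0,0]}]'
python3 -c "
from h import *
fix(-37.2)"
```

```text
time: 11.32
position: [0.5633, 0.0504, 0.1196]
tool_rot: [0.508, 1.511, -0.508]
ft_force: [-0.5, 0.3, -3.1]
grip_width: 0.154
t 11.32 p [0.5633 0.0504 0.1196] down [-0.001  0.    -1.   ] jawdeg -37.18 jawz -0.001 F [-0.5  0.3 -3.1] T [-0.09  0.14  0.01] w 13.4 q [-0.67  0.24  0.61  1.81 -0.15  1.13 -0.66]
rot [-0.01 -0.03 -0.02]
```

Foot is about 4 mm in with no resistance. Continuing.

```bash
python3 -m handwheel '[{"xyz":[0,0,-0.5],"angular":[0,0,0]},{"xyz":[0,0,-0.5],"angular":[0,0,0]},{"xyz":[0,0,-0.2],"angular":[0,0,0]}]'
python3 -c "
from h import *
fix(-37.2)"
```

```text
time: 11.57
position: [0.5636, 0.0505, 0.1069]
tool_rot: [0.508, 1.51, -0.507]
ft_force: [-0.9, 0.9, 2.8]
grip_width: 0.156
t 11.57 p [0.5636 0.0505 0.1069] down [ 0.  0. -1.] jawdeg -37.17 jawz -0.0 F [-0.9  0.9  2.8] T [-0.1   0.27  0.02] w 13.6 q [-0.66  0.26  0.6   1.82 -0.16  1.11 -0.65]
rot [-0.03  0.02 -0.03]
```

```bash
python3 -m handwheel '[{"xyz":[0,0,-0.4],"angular":[0,0,0]},{"xyz":[0,0,-0.4],"angular":[0,0,0]},{"xyz":[0,0,-0.3],"angular":[0,0,0]}]' 0 55
python3 -c "
from h import *
fix(-37.2)"
```

```text
time: 11.82
position: [0.564, 0.0505, 0.0974]
tool_rot: [0.509, 1.511, -0.507]
ft_force: [-9.9, -1.0, 30.8]
grip_width: 0.16
t 11.82 p [0.564  0.0505 0.0974] down [ 0.     0.002 -1.   ] jawdeg -37.17 jawz -0.001 F [-9.9 -1.  30.8] T [-0.45  2.39 -0.01] w 13.9 q [-0.66  0.27  0.6   1.83 -0.17  1.09 -0.64]
rot [-0.09  0.01 -0.03]
```

Collar is seated: 31 N at TCP z 0.0974, against 0.0976 predicted. I'll hold and relieve the side force.

```bash
python3 -m handwheel '[{"xyz":[-0.05,0,-0.2],"angular":[0,0,0]},{"xyz":[0,0,-0.2],"angular":[0,0,0]}]'
python3 - <<'E'
from h import *
fix(-37.2);a=snap('scene','s13.png')['pixels'];snap('wrist','w13.png')
cv2.imwrite('pics/z13.png',cv2.resize(cv2.convertScaleAbs(a[130:280,260:400],alpha=1.4),None,fx=4.5,fy=4,interpolation=cv2.INTER_CUBIC))
st()
E
```

```text
time: 11.98
position: [0.5639, 0.0505, 0.0975]
tool_rot: [0.511, 1.512, -0.505]
ft_force: [-7.5, -0.2, 15.8]
grip_width: 0.155
t 11.98 p [0.5639 0.0505 0.0975] down [-0.     0.004 -1.   ] jawdeg -37.18 jawz -0.002 F [-7.5 -0.2 15.8] T [-0.23  1.88  0.  ] w 13.5 q [-0.65  0.27  0.6   1.83 -0.17  1.09 -0.64]
rot [-0.22 -0.   -0.02]
t 12.08 p [0.5639 0.0505 0.0975] down [-0.     0.004 -1.   ] jawdeg -37.18 jawz -0.002 F [-6.9 -0.8 14.5] T [-0.36  1.73  0.  ] w 13.6 q [-0.65  0.27  0.6   1.83 -0.17  1.09 -0.64]
```

View pics/z13.png

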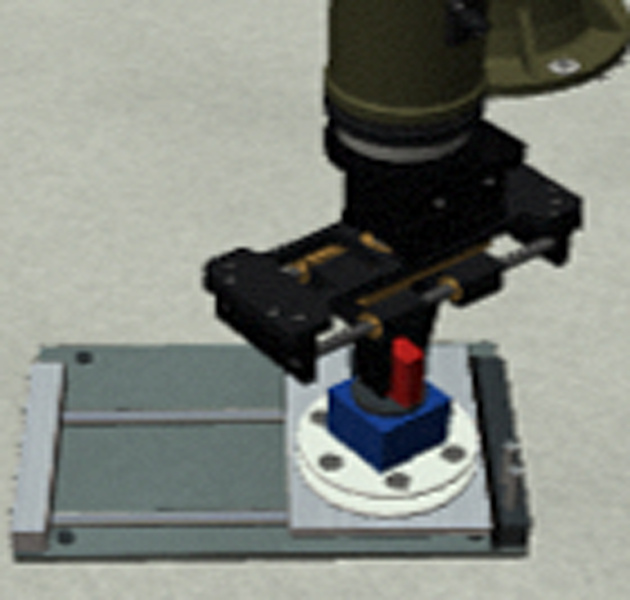

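View pics/w13.png

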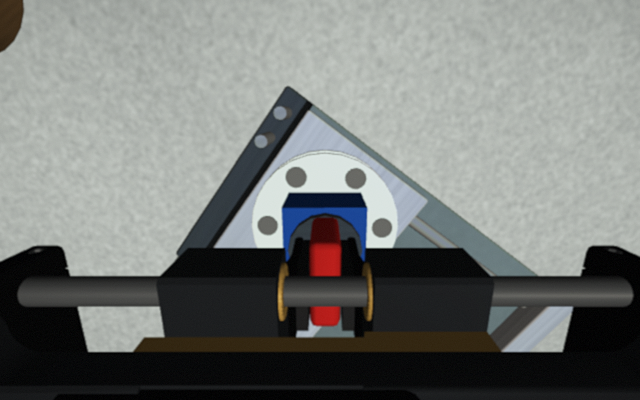

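The collar rests flat on the hub (scene zoom (390,395)), and the carriage is still at the stop. The push has sagged to about 15 N, so I'll raise it a bit and check that it holds.

```bash
python3 -m handwheel '[{"xyz":[-0.05,0,-0.3],"angular":[-0.2,0,0]},{"xyz":[0,0,-0.35],"angular":[0,0,0]},{"xyz":[0,0,-0.4],"angular":[0,0,0]}]'
python3 - <<'E'
from h import *
st()
for i in range(4): get_image('top'); 
st()
for i in range(6): get_image('top'); 
st()
E
```

```text
time: 12.33
position: [0.5641, 0.0505, 0.0974]
tool_rot: [0.512, 1.513, -0.504]
ft_force: [-13.3, -1.2, 30.5]
grip_width: 0.155
t 12.33 p [0.5641 0.0505 0.0974] down [-0.001  0.006 -1.   ] jawdeg -37.19 jawz -0.004 F [-13.3  -1.2  30.5] T [-0.41  3.17 -0.01] w 13.5 q [-0.65  0.27  0.6   1.83 -0.18  1.09 -0.64]
t 12.53 p [0.5641 0.0505 0.0974] down [-0.001  0.006 -1.   ] jawdeg -37.19 jawz -0.004 F [-11.5  -0.5  27.5] T [-0.47  2.89  0.04] w 13.6 q [-0.65  0.27  0.6   1.83 -0.18  1.09 -0.64]
t 12.83 p [0.564  0.0505 0.0974] down [-0.001  0.006 -1.   ] jawdeg -37.19 jawz -0.004 F [-12.   -1.4  26.5] T [-0.49  2.86 -0.03] w 13.3 q [-0.65  0.27  0.6   1.83 -0.18  1.09 -0.64]
```

Holding steady at 27 N. The 12 N side force acts slightly away from the stop, so I'll trim it.

```bash
python3 -m handwheel '[{"xyz":[-0.15,0.1,-0.35],"angular":[0,0,0]},{"xyz":[-0.15,0.1,-0.35],"angular":[0,0,0]}]'
python3 - <<'E'
from h import *
st()
for i in range(5): get_image('top'); 
st(); a=snap('top','t14.png')['pixels']; snap('scene','s14.png')
cv2.imwrite('pics/z14.png',cv2.resize(cv2.convertScaleAbs(a[130:270,230:400],alpha=1.5),None,fx=4,fy=4))
E
```

```text
time: 13.0
position: [0.5639, 0.0505, 0.0975]
tool_rot: [0.515, 1.508, -0.502]
ft_force: [-6.1, -1.5, 18.4]
grip_width: 0.16
t 13.0 p [0.5639 0.0505 0.0975] down [ 0.005  0.007 -1.   ] jawdeg -37.24 jawz -0.0 F [-6.1 -1.5 18.4] T [-0.84  1.54  0.07] w 13.9 q [-0.65  0.26  0.6   1.84 -0.17  1.09 -0.64]
t 13.25 p [0.5639 0.0505 0.0974] down [ 0.005  0.007 -1.   ] jawdeg -37.24 jawz -0.0 F [-6.6 -2.5 20.5] T [-0.8   1.66  0.  ] w 13.3 q [-0.65  0.26  0.6   1.84 -0.17  1.09 -0.64]
```

View pics/s14.png

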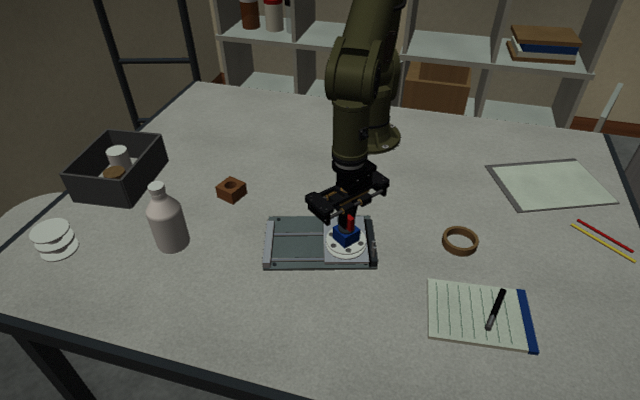

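View pics/z14.png

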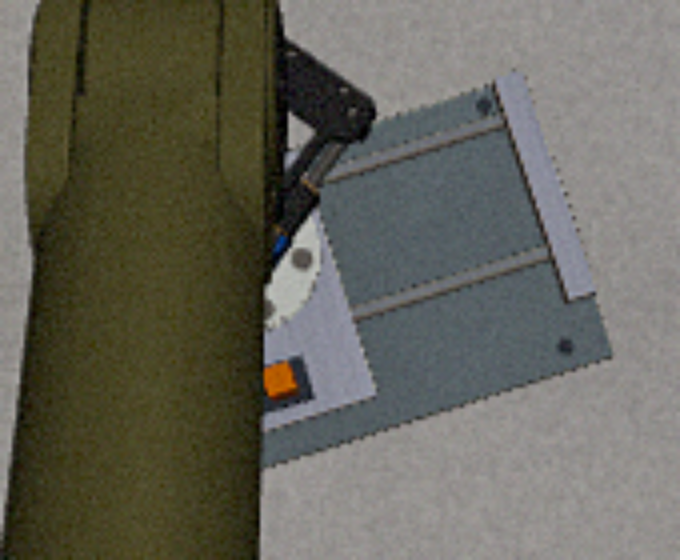

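The post (282,380) and plate corner (375,395) are exactly where they were when the carriage reached the stop. Jug, tape and marker haven't moved. Push is steady at 20 N. Handing in.

```bash
python3 -c "
from h import *
print(close_job()); st()"
```

```text
the job is handed in; nothing more can be done
None
the job is handed in; nothing more can be done
```

The job is done and handed in at about 13.3 s; no verdict came back. The carriage is against its stop, and the key is meshed in the hub, pressed home and still gripped.

- **Carriage:** I pushed the orange post with the closed fingers until the force jumped to about 22 N. The plate looked flush with the stop block. In the last top picture the post and plate corner had not moved since.
- **Key:** I gripped it, lifted it clear of the stand and turned it about 54° to match the cross. It entered the socket freely, compressed the spring, and the collar seated at tool height 0.0974 m; I had predicted 0.0976 m.
- **Last checks:** The downward push was steady at about 20 N, with about 7 N of sideways force. The fingers were shut on the grip at 13.3–13.9 mm (it is 14 mm thick), and the tool was within 0.01 rad of vertical. In the scene picture the jug, tape and marker were where they started.
- **Disagreements:** The top and wrist cameras' estimates of the socket differed by only about 1 mm. During pressing the push first sagged to about 15 N and the side force rose to about 13 N, so I trimmed both before handing in.
- **Not measured directly:** I had no direct reading of the carriage or spring travel. Both are inferred from the forces, the tool height and the pictures.

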